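# Pack the two-tier baking box and release the mended cookie stamp

## Task

Pack the baking box: swing its divider flap right up so that it stands upright, stand every square spice tin that is out on the island, and the kitchen timer if it is there, upright in the lower tier, and lower the flap flat again over them. Then slide open the jaw of the clamp that holds the mended cookie stamp, lift the stamp out and stand it upright on the closed flap of the box, and slide the empty jaw fully home again. Leave the tumbler, the round food tin and the salt shaker where they are.

Things in the scene. Friction and masses are not known exactly. Their poses are not given: they have to be found in the camera images.
- baking_box: fixed wooden box, 174 mm deep (x), 294 mm wide (y). Origin: centre of its underside on the island; -x is its front, turned roughly to the robot; z up. Lower tier: inner space 160 mm (x) by 280 mm (y) centred on the origin, floor 6 mm and flap's underside 75 mm above the island. Walls 7 mm thick; front and back walls 73 mm high, side walls (+-y) 88 mm high
- flap (a joint): divider flap of the box: wooden plate 166 x 274 x 6 mm over the lower tier; it is the floor of the upper tier (upper face 81 mm above the island when closed). Radians: 0 = closed, level; grows as the front edge swings up and back; 1.57 = upright, 1.9 = stop. Stiff hinge (0.4 N m friction): it stays where it is left; lifting at its bar takes about 4 N, lowering 1 to 3 N
- flap_hinge (a point): point on the flap's hinge axis, at the middle of the box's back wall, 78 mm behind the box's origin and 78 mm above the island; the axis runs along the box's y
- flap_bar (a point): middle of the flap's pull bar: round steel, 14 mm thick, 90 mm long along the box's y, on two arms. Flap closed: 198 mm in front of the hinge, 18 mm above it (33 mm before the front wall, 96 mm above the island); stays 199 mm from the hinge axis (6 mm sprung play). Pinch it from above, fingers open about 40 mm; it turns between them as the flap swings, so the gripper can stay pointing down
- spice_tin_a_mid (a point): plain steel spice tin: square body 54 x 54 mm, 44 mm tall, with a round lid 46 mm in diameter on top, 52 mm tall in all, 0.18 kg; the point is on its axis half-way up (26 mm above its underside), x and y across its flat sides, z up. Three like it, all belong in the lower tier; absent (None) in some runs
- spice_tin_b_mid (a point): plain steel spice tin: square body 54 x 54 mm, 44 mm tall, with a round lid 46 mm in diameter on top, 52 mm tall in all, 0.18 kg; the point is on its axis half-way up (26 mm above its underside), x and y across its flat sides, z up. Three like it, all belong in the lower tier; absent (None) in some runs
- spice_tin_c_mid (a point): plain steel spice tin: square body 54 x 54 mm, 44 mm tall, with a round lid 46 mm in diameter on top, 52 mm tall in all, 0.18 kg; the point is on its axis half-way up (26 mm above its underside), x and y across its flat sides, z up. Three like it, all belong in the lower tier; absent (None) in some runs
- kitchen_timer_mid (a point): round white wind-up kitchen timer, 66 mm in diameter, 61 mm tall with a low bar grip on top, 0.11 kg; its upper half may be treated as fixed; the point is on its axis 30 mm above its underside, where it is widest. It belongs in the lower tier; absent (None) in some runs
- clamp: fixed wooden sliding-jaw clamp, base plate 210 mm long (its x, from 125 mm in front to 85 mm behind the origin), 90 mm wide, 14 mm thick. Origin on the island; the -x end is turned roughly towards the robot. The stamp sits on the plate 30 mm behind the origin (+x), between a fixed jaw behind it and the moving jaw in front.
- jaw (a joint): the clamp's moving jaw, m: 0 = home, closed on the stamp, grows as it slides along the clamp's -x (away from the stamp), stop at 0.06. About 3 N of friction; it stays where it is left. At 0 a steel lip on the jaw overhangs the stamp's block by 10 mm and stops it from being lifted; clear of it from 0.02.
- jaw_tab (a point): point in the upright wooden tab by which the jaw is pulled: tab 12 mm thick (clamp's x), 36 mm wide (y), top 85 mm above the island, this point 68 mm above the island; 72 mm in front of the stamp's axis when the jaw is closed (open the fingers only about 40 mm if they close along the clamp's x)
- stamp_grip (a point): loose wooden cookie stamp, 0.18 kg: rectangular block 50 x 70 x 24 mm with a round upright handle in its middle, 95 mm tall in all. The point is on the handle's axis 70 mm above the underside, where the handle is a cylinder 32 mm in diameter (from 54 to 86 mm); z up along the handle; the 50 mm side lies along its x.
- stamp_foot (a point): centre of the underside of the cookie stamp's block
- tumbler: bystander: empty drinking glass, 81 mm in diameter, 92 mm tall; origin under its centre
- tuna_tin: bystander: round tin, 86 mm in diameter, 40 mm tall; origin under its centre
- salt_shaker: bystander: grey and clear salt shaker, 44 mm in diameter, 90 mm tall; origin under its centre
Not all that is in view belongs to the job. Leave any brown look-alike of the part that bears spice_tin_b_mid alone.

How it is judged:
On the way, in this order (a step that is already met when the one before it is completed fails the run):
1. the flap is swung up until it stands about upright (value of joint flap above 1.35 rad), for 0.2 s.
2. with the flap up, every tin and the timer stands upright in the lower tier (x of spice_tin_a_mid in the frame of baking_box between -0.08 and 0.08 m and y of spice_tin_a_mid in the frame of baking_box between -0.14 and 0.14 m and z of spice_tin_a_mid in the frame of baking_box between 0.02 and 0.05 m and angle between each of spice_tin_a_mid, spice_tin_b_mid, spice_tin_c_mid, kitchen_timer_mid's own z axis and vertical below 0.2 rad and x of spice_tin_b_mid in the frame of baking_box between -0.08 and 0.08 m and y of spice_tin_b_mid in the frame of baking_box between -0.14 and 0.14 m and z of spice_tin_b_mid in the frame of baking_box between 0.02 and 0.05 m and x of spice_tin_c_mid in the frame of baking_box between -0.08 and 0.08 m and y of spice_tin_c_mid in the frame of baking_box between -0.14 and 0.14 m and z of spice_tin_c_mid in the frame of baking_box between 0.02 and 0.05 m and x of kitchen_timer_mid in the frame of baking_box between -0.08 and 0.08 m and y of kitchen_timer_mid in the frame of baking_box between -0.14 and 0.14 m and z of kitchen_timer_mid in the frame of baking_box between 0.02 and 0.05 m and value of joint flap above 1.2 rad), for 0.2 s.
3. the flap is closed over them (x of spice_tin_a_mid in the frame of baking_box between -0.08 and 0.08 m and y of spice_tin_a_mid in the frame of baking_box between -0.14 and 0.14 m and z of spice_tin_a_mid in the frame of baking_box between 0.02 and 0.05 m and angle between each of spice_tin_a_mid, spice_tin_b_mid, spice_tin_c_mid, kitchen_timer_mid's own z axis and vertical below 0.2 rad and x of spice_tin_b_mid in the frame of baking_box between -0.08 and 0.08 m and y of spice_tin_b_mid in the frame of baking_box between -0.14 and 0.14 m and z of spice_tin_b_mid in the frame of baking_box between 0.02 and 0.05 m and x of spice_tin_c_mid in the frame of baking_box between -0.08 and 0.08 m and y of spice_tin_c_mid in the frame of baking_box between -0.14 and 0.14 m and z of spice_tin_c_mid in the frame of baking_box between 0.02 and 0.05 m and x of kitchen_timer_mid in the frame of baking_box between -0.08 and 0.08 m and y of kitchen_timer_mid in the frame of baking_box between -0.14 and 0.14 m and z of kitchen_timer_mid in the frame of baking_box between 0.02 and 0.05 m and value of joint flap below 0.05 rad), for 0.2 s.
4. the clamp's jaw is slid open (value of joint jaw above 0.02 m), for 0.2 s.
At the end, for the whole second after the job is handed in: Flap closed (within 0.05 rad); every spice tin and the timer, if present, upright (0.2 rad) in the lower tier; the cookie stamp upright (0.1 rad) on the closed flap, its axis at least 10 mm in from the edges; the jaw home (within 6 mm) (all of step 3 and value of joint jaw below 0.006 m and x of stamp_foot in the frame of baking_box between -0.075 and 0.065 m and y of stamp_foot in the frame of baking_box between -0.125 and 0.125 m and z of stamp_foot in the frame of baking_box between 0.074 and 0.088 m and angle between stamp_foot's own z axis and vertical below 0.1 rad); the robot touches nothing.
It fails at once if a bystander (tumbler, food tin, salt shaker) is shifted by more than 30 mm (distance of any of tumbler, tuna_tin, salt_shaker from where it was at the start of the episode above 0.03 m).
Of spice_tin_a, spice_tin_b, spice_tin_c, kitchen_timer only 2 to 3 are there at a start; the rules pass over those that are not, and their reading is None.
At some moment in a run one of spice_tin_a, spice_tin_b, spice_tin_c, kitchen_timer may be knocked a few centimetres aside while the robot is not near it.
It also fails if it takes over 210 s, if anything falls off the work surface, if the arm or the gripper's body presses on something with over 40 N, if the wrist force passes 120 N, or if a joint passes its speed limit or range.

## Robot

A 6-joint arm with a two-finger parallel gripper is mounted at the origin on a cart in front of the work surface, level with it; the furniture and walls round the work are solid. World frame = base frame: x ahead of the robot, y to its left, z up, the work surface at z = 0. Lengths are in m, angles in rad, forces in N, time in s.
With the tool pointing down it reaches from about 0.325 to 0.85 m from the base axis. Payload 15.5 kg.
Tool frame: the origin (TCP) lies midway between the tips of the shut fingers; the grasp point (between the pads) lies 19 mm behind it (manip.tcp_to_grasp is the distance from the TCP to the grasp point, in m); z points along the fingers, y is the line along which they close (so a half turn about z gives the same grasp; the last joint's range is limited). The gripper opens to 91 mm and grips with 3 to 60 N. Pads are 32 mm wide; open, the fingers measure 118 mm over their backs; the gripper's body (76 mm by 178 mm) begins 60 mm behind the grasp point.
Start: joints at [1.198, 0.494, 1.345, -0, 1.302, -0.096], TCP at [0.171, 0.601, 0.214] pointing down, gripper open.
Joint ranges: [-2.91, 2.91], [-0.82, 2.16], [0.22, 2.67], [-1.22, 4.37], [0.12, 2.79], [-3.08, 3.08]. Speed limits (rad/s): [1.89, 1.89, 2.57, 3.01, 3.01, 3.01].

## Interface

Orientations are given as a rotation vector (axis times angle).
In Python, from rig import manip, vision, finish_job gives the robot as it stands.
- The arm moves only by the shell command python3 -m pendant 'ROWS' [OPENING]. ROWS is JSON, one flat list of numbers, 4 for each row, row after row: the shift along the world's x, y, z in units of 500 mm (1.0 is 500 mm), then the turn about the world's z in units of pi/2 rad (1.0 is pi/2 rad). In form: [x, y, z, twist, x, y, z, twist, ...]. A call has 1 to 5 rows; each row shifts and turns the commanded pose from where the row before left it; what a row does not reach is not made up. A row lasts 1/12 s, in which the tool goes at most 41.7 mm and 7.16 degrees, less where a joint would pass 70% of its speed; a pose out of reach is approached as far as the arm can. A call with a number of a shift or a turn outside -1 to 1 is refused whole. A call with a gripper value outside its range is refused whole. OPENING is the closure in counts, from 0 (fully open) to 255 (shut), set as the call begins (- or left out, the last holds). The fingers move at their own pace and stop on an object; the grip force is fixed at half the most. Time passes only in rows, so rows that do not move let the fingers close. It gives the time, the measured TCP pose, the force, the opening and the grip force at its end, in the units of the state.
- manip.sense(): the state, without advancing time (a new reading comes with each control period).
- vision.get_image(name): name is "side" or "top"; returns a dict with "image" (480x640x3 uint8, blue, green, red), "intrinsics" (3x3 intrinsics, pixels), "cam_to_world" (4x4, takes a point from camera to world coordinates). Camera axes: x right, y down, z forward; pixel columns grow to the right and rows downward; lengths in m; the calibration is good to about 2 mm. A picture is of the moment at which its call begins. There is no depth.
- finish_job(): hands the job in; it is judged then, once.
The state is a dict: "time_s": time; "q": joint angles; "qd": joint speeds; "joint_efforts": joint torques, N m; "tcp_pos": TCP position; "tcp_rot": TCP orientation; "force": force on the tool from outside, world axes, zero at the start; "wrist_torque": the same for the moment, N m; "width": finger opening in m; "finger_force": force on a finger pad.
Only numpy, scipy, OpenCV 4.12 (cv2) and the standard library are available. Lean on these libraries where they do the work, as an engineer would, in place of code of your own. Each camera call takes 0.05 s, during which the arm holds its last target. There are 200 camera calls.

## Working session

There is one attempt and no reset: what is moved stays moved. The work goes in short steps, Python scripts to look and compute and a shell command to move; the robot and the scene stay as the last step left them, time stands still between calls to the robot, and variables do not carry over. Pictures are saved under pics/ and viewed, at most 14 in all, crops included, and the job is handed in when it is done.

```bash
mkdir -p pics; ls
python3 - <<'E'
from rig import manip, vision
import cv2
for n in("top","side"):
    d=vision.get_image(n); cv2.imwrite(f"pics/{n}0.png",d["image"]); print(n,d["intrinsics"].round(1).tolist(),d["cam_to_world"].round(4).tolist())
s=manip.sense();print({k:s[k] for k in("time_s","tcp_pos","tcp_rot","width","force")},manip.tcp_to_grasp)
E
```

```text
pics
top [[570.8, 0.0, 328.2], [0.0, 570.8, 236.6], [0.0, 0.0, 1.0]] [[0.0161, -0.9902, 0.1388, 0.3826], [-0.9998, -0.0172, -0.0074, -0.0507], [0.0097, -0.1387, -0.9903, 1.304], [0.0, 0.0, 0.0, 1.0]]
side [[439.2, 0.0, 320.0], [0.0, 439.2, 242.6], [0.0, 0.0, 1.0]] [[-0.9989, -0.0393, 0.0259, 0.505], [-0.0423, 0.5092, -0.8596, 0.691], [0.0206, -0.8597, -0.5103, 0.545], [0.0, 0.0, 0.0, 1.0]]
{'time_s': 0.1, 'tcp_pos': array([0.17127906, 0.60070284, 0.21340196]), 'tcp_rot': array([-4.34968379e-01, -3.11108647e+00,  1.68681064e-03]), 'width': 0.09153266441014903, 'force': array([-0.91343444, -0.13570316,  0.09334855])} 0.0188
```

View pics/top0.png

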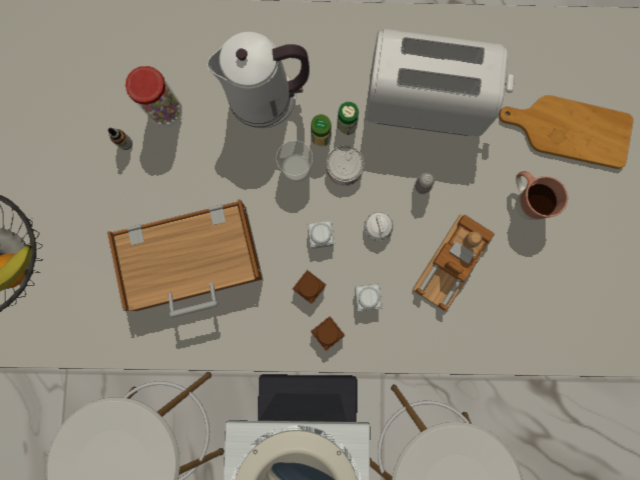

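View pics/side0.png

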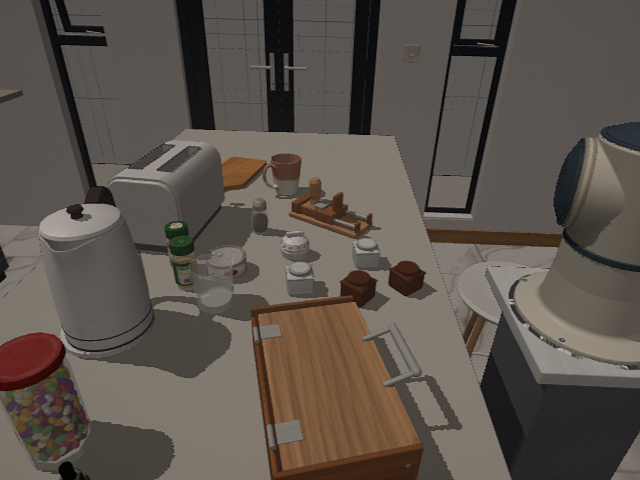

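The top picture shows the box at (185,255) with its bar at (193,302), and the clamp at (455,262) with the stamp knob at (474,240).

What could be taken for the targets:
- **Steel spice tins:** (320,234) and (369,297).
- **Brown look-alikes, to be left alone:** (309,287) and (328,333).
- **Timer:** (379,226).
- **Round food tin:** (345,165).
- **Tumbler:** (294,160).
- **Salt shaker:** (426,183).

I choose the two pale square tins and the timer, and check them in a close crop.

```bash
cat > h.py <<'E'
import numpy as np, cv2, time
from rig import manip, vision
def grab(n):
    d=vision.get_image(n); return d["image"],np.array(d["intrinsics"]),np.array(d["cam_to_world"])
def ray(K,T,u,v,z):
    r=T[:3,:3]@np.linalg.inv(K)@[u,v,1]; return T[:3,3]+r*(z-T[2,3])/r[2]
def proj(K,T,P):
    P=np.atleast_2d(P); c=(P-T[:3,3])@T[:3,:3]; p=c@K.T; return p[:,:2]/p[:,2:]
def crop(im,x0,y0,w,h,s,name):
    cv2.imwrite("pics/"+name,cv2.resize(im[y0:y0+h,x0:x0+w],None,fx=s,fy=s,interpolation=cv2.INTER_CUBIC))
E
python3 - <<'E'
from h import *
im=cv2.imread("pics/top0.png")
crop(im,270,190,240,150,3.3,"c1.png"); crop(im,95,190,185,145,4.1,"c2.png")
E
```

```text
(no output)
```

View pics/c1.png

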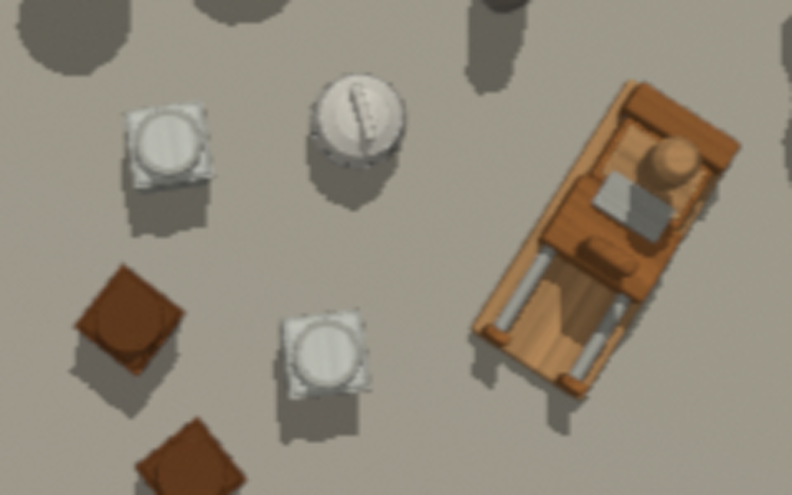

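View pics/c2.png

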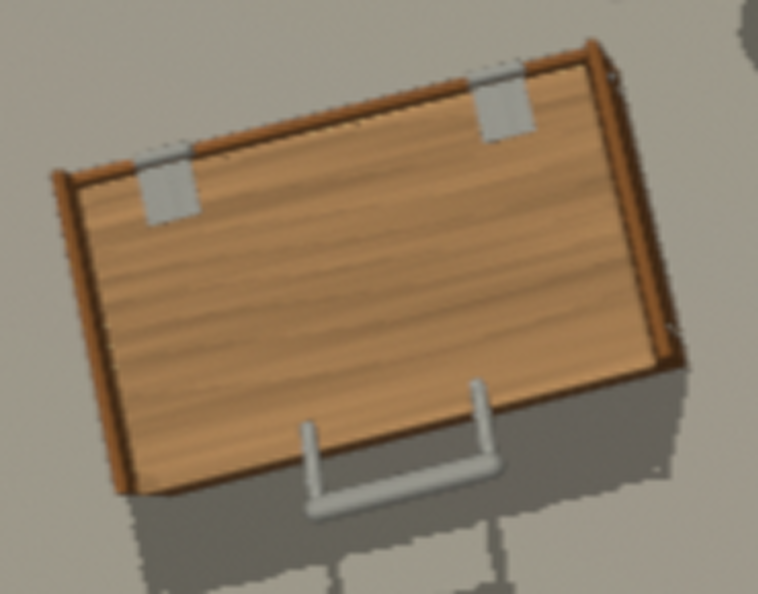

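The close crop confirms the choice. The two pale steel tins have lids at c1 (169,146) and (327,354), and the timer is at (357,118). The brown cubes are separate. The stamp knob is at (674,160) and the jaw tab at (607,257). In c2 the box corners and the bar ends, (312,512) and (494,465), are clear.

Run:
```python
from h import *
from scipy.optimize import least_squares
im,K,T=grab("top")
A=lambda x,y:((x+.5)/3.3-.5+270,(y+.5)/3.3-.5+190)
B=lambda x,y:((x+.5)/4.1-.5+95,(y+.5)/4.1-.5+190)
def fit(pts,uv,x0):
    pts=np.array(pts,float);uv=np.array(uv)
    def w(p):
        c,s=np.cos(p[2]),np.sin(p[2]);R=np.array([[c,-s,0],[s,c,0],[0,0,1]]);return pts@R.T+[p[0],p[1],0]
    r=least_squares(lambda p:(proj(K,T,w(p))-uv).ravel(),x0);print(r.x.round(4),np.degrees(r.x[2]).round(1),"res px",r.fun.reshape(-1,2).round(1).tolist())
    return r.x
h=.087;k=.147
b=fit([[h,k,.088],[h,-k,.088],[-h,k,.088],[-h,-k,.088],[-.12,.045,.096],[-.12,-.045,.096]],[B(53,173),B(596,40),B(116,490),B(682,358),B(312,512),B(494,465)],[.4,.25,.2])
q=.027
for n,l,cs in(("t1",(169,146),[(124,112),(203,105),(214,180),(133,188)]),("t2",(327,354),[(282,320),(357,312),(370,388),(292,397)])):
    print(n,ray(K,T,*A(*l),.052).round(4)); fit([[q,q,.044],[q,-q,.044],[-q,-q,.044],[-q,q,.044]],[A(*c) for c in cs],[.4,0,0])
print("timer",ray(K,T,*A(358,120),.03).round(4),"bar",ray(K,T,*A(362,117),.061).round(4))
print("stamp",ray(K,T,*A(674,158),.095).round(4),"tab",ray(K,T,*A(607,255),.085).round(4))
fit([[-.125,.045,.014],[-.125,-.045,.014],[-.042,0,.085],[.03,0,.095]],[A(474,330),A(582,397),A(607,255),A(674,158)],[.4,-.3,-.5])
for n,p,z in(("tumbler",(294,155),.092),("shaker",(426,179),.09),("tuna",(345,163),.04),("brown1",(309,286),.05),("brown2",(327,333),.05)): print(n,ray(K,T,*p,z).round(3))
```

```text
[0.5103 0.2503 0.2586] 14.8 res px [[-0.4, -0.8], [1.0, -0.4], [-0.1, 1.2], [-1.9, -0.0], [1.8, -0.5], [-0.4, 0.5]]
t1 [ 0.5638 -0.0437  0.052 ]
[ 0.5648 -0.0434  0.1298] 7.4 res px [[0.1, -0.2], [0.2, -0.7], [-0.4, 0.3], [0.0, 0.6]]
t2 [ 0.4265 -0.1508  0.052 ]
[ 0.4267 -0.1502  0.1413] 8.1 res px [[-0.7, -0.4], [0.9, -1.0], [0.3, 0.5], [-0.5, 0.8]]
timer [ 0.5872 -0.1728  0.03  ] bar [ 0.5843 -0.1725  0.061 ]
stamp [ 0.5554 -0.3721  0.095 ] tab [ 0.4924 -0.3299  0.085 ]
[ 0.5297 -0.355  -0.5474] -31.4 res px [[-1.2, -0.3], [0.3, 0.9], [1.5, -0.7], [-0.7, 0.0]]
tumbler [0.731 0.018 0.092]
shaker [ 0.683 -0.271  0.09 ]
tuna [ 0.73  -0.096  0.04 ]
brown1 [ 0.448 -0.02   0.05 ]
brown2 [ 0.347 -0.061  0.05 ]
```

```bash
R='python3 -m pendant'
$R '[0.03,-0.051,0,-0.044,0.03,-0.051,0,-0.044,0.03,-0.051,0,-0.044,0.03,-0.051,0,-0.044,0.03,-0.051,0,-0.044]' 150
$R '[0.03,-0.051,0,-0.044,0.03,-0.051,0,-0.044,0.03,-0.051,0,-0.044,0.03,-0.051,0,-0.044,0.03,-0.051,0,-0.044]' 150
$R '[0.03,-0.051,0,-0.044,0.03,-0.051,0,-0.044,0.03,-0.051,0,-0.044,0.03,-0.051,0,-0.044,0.03,-0.051,0,-0.044]' 150
$R '[0,0,0,0,0,0,0,0]'
```

```text
time_s: 0.57
tcp_pos: [0.2467, 0.4722, 0.2137]
tcp_rot: [-0.968, -2.989, 0.001]
force: [0.2, -0.6, 0.6]
width: 0.0608
finger_force: 0.0
time_s: 0.98
tcp_pos: [0.3218, 0.3447, 0.2139]
tcp_rot: [-1.468, -2.778, 0.0]
force: [0.5, 0.4, -0.2]
width: 0.0373
finger_force: 0.0
time_s: 1.4
tcp_pos: [0.3968, 0.2172, 0.2139]
tcp_rot: [-1.923, -2.484, 0.0]
force: [0.3, 0.3, 0.5]
width: 0.0378
finger_force: 0.0
time_s: 1.57
tcp_pos: [0.3969, 0.2175, 0.2138]
tcp_rot: [-1.923, -2.484, 0.0]
force: [0.2, 0.4, -0.2]
width: 0.0377
finger_force: 0.0
```

```bash
R='python3 -m pendant'
$R '[-0.006,0.004,-0.06,0,0,0,-0.06,0,0,0,-0.06,0,0,0,-0.04,0,0,0,-0.04,0]' 150
$R '[0,0,0,0,0,0,0,0,0,0,0,0,0,0,0,0,0,0,0,0]' 255
python3 -c "
from h import *
im,K,T=grab('side');crop(im,220,260,240,180,3.2,'s1.png')"
```

```text
time_s: 1.98
tcp_pos: [0.3924, 0.2212, 0.0826]
tcp_rot: [-1.917, -2.488, 0.001]
force: [0.7, 0.6, 0.2]
width: 0.0379
finger_force: 0.0
time_s: 2.4
tcp_pos: [0.394, 0.2211, 0.085]
tcp_rot: [1.918, 2.487, 0.003]
force: [-0.5, 2.7, 1.8]
width: 0.0132
finger_force: 30.0
```

View pics/s1.png

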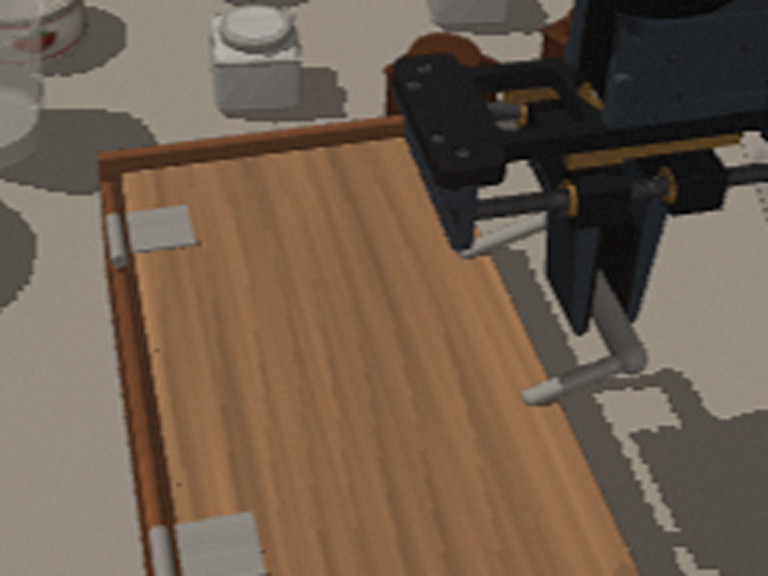

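The crop shows the fingers closed round the bar at about (600,290), and the width of 13 mm agrees with the 14 mm bar.

Run:
```python
import numpy as np
a=.0907+.1*np.arange(18);h=-.398*np.diff(np.cos(a));v=.398*np.diff(np.sin(a))
for i in range(17):print(i,round(h[i]*.9667,3),round(h[i]*.2557,3),round(v[i],3))
```

```text
0 0.005 0.001 0.039
1 0.009 0.002 0.039
2 0.013 0.003 0.037
3 0.016 0.004 0.036
4 0.02 0.005 0.034
5 0.023 0.006 0.032
6 0.026 0.007 0.029
7 0.029 0.008 0.027
8 0.031 0.008 0.023
9 0.033 0.009 0.02
10 0.035 0.009 0.017
11 0.036 0.01 0.013
12 0.037 0.01 0.009
13 0.038 0.01 0.005
14 0.038 0.01 0.001
15 0.038 0.01 -0.003
16 0.038 0.01 -0.007
```

```bash
R='python3 -m pendant'
$R '[0.005,0.001,0.039,0,0.009,0.002,0.039,0,0.013,0.003,0.037,0,0.016,0.004,0.036,0,0.02,0.005,0.034,0]'
$R '[0.023,0.006,0.032,0,0.026,0.007,0.029,0,0.029,0.008,0.027,0,0.031,0.008,0.023,0,0.033,0.009,0.02,0]'
```

```text
time_s: 2.87
tcp_pos: [0.4241, 0.2287, 0.1778]
tcp_rot: [-1.918, -2.486, -0.001]
force: [-3.5, 11.1, -4.5]
width: 0.0136
finger_force: 29.9
time_s: 3.28
tcp_pos: [0.4951, 0.248, 0.2432]
tcp_rot: [-1.918, -2.486, -0.001]
force: [-6.6, 8.9, -1.9]
width: 0.0135
finger_force: 30.0
```

```bash
R='python3 -m pendant'
$R '[0.035,0.009,0.017,0,0.036,0.01,0.013,0,0.037,0.01,0.009,0,0.038,0.01,0.005,0,0.038,0.01,0.001,0]'
$R '[0.038,0.01,-0.003,0,0.02,0.005,-0.003,0,0,0,0,0,0,0,0,0,0,0,0,0]'
python3 -c "
from h import *
im,K,T=grab('side');cv2.imwrite('pics/s2.png',im)"
```

```text
time_s: 3.7
tcp_pos: [0.5881, 0.2723, 0.2661]
tcp_rot: [-1.918, -2.487, -0.002]
force: [-5.6, 3.4, 5.3]
width: 0.0135
finger_force: 30.0
time_s: 4.12
tcp_pos: [0.6174, 0.28, 0.2626]
tcp_rot: [1.919, 2.487, 0.004]
force: [1.2, 5.9, 1.7]
width: 0.0132
finger_force: 30.0
```

View pics/s2.png

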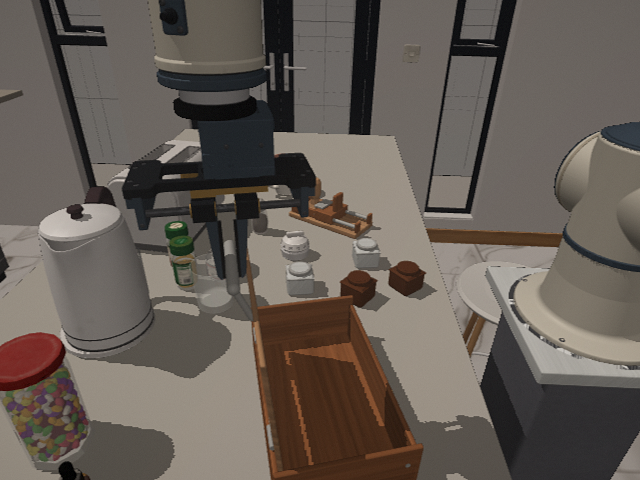

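The picture shows the flap standing upright, leaning back slightly behind (240,270), and the tins and timer at (299,277), (366,252) and (294,246) as before. I release the bar, rise and go towards tin 1.

```bash
R='python3 -m pendant'
cat > chk.py <<'E'
from h import *
im,K,T=grab("top"); ref=cv2.imread("pics/top0.png")
for n,(u,v),z in(("t1",(320,234),.05),("t2",(369,297),.05),("tm",(379,226),.04)):
    t=ref[v-17:v+18,u-17:u+18]; w=im[max(0,v-80):v+80,max(0,u-80):u+80]
    r=cv2.matchTemplate(w,t,cv2.TM_CCOEFF_NORMED); _,m,_,l=cv2.minMaxLoc(r)
    p=(l[0]+17+max(0,u-80),l[1]+17+max(0,v-80)); print(n,p,round(m,3),"shift",(ray(K,T,*p,z)-ray(K,T,u,v,z)).round(3)[:2])
E
$R '[0,0,0,0,0,0,0,0,0,0,0.03,0,0,0,0.045,0,0,0,0.045,0]' 150
$R '[-0.0083,-0.05,0,0.071,-0.0083,-0.05,0,0.071,-0.0083,-0.05,0,0.071,-0.0083,-0.05,0,0.071,-0.0083,-0.05,0,0.071]' 0
python3 chk.py
```

```text
time_s: 4.58
tcp_pos: [0.6163, 0.2786, 0.3218]
tcp_rot: [-1.919, -2.486, 0.003]
force: [0.9, 0.4, -0.5]
width: 0.0373
finger_force: 0.0
time_s: 5.0
tcp_pos: [0.5955, 0.1527, 0.3217]
tcp_rot: [1.153, 2.922, -0.0]
force: [0.7, -0.1, -0.6]
width: 0.068
finger_force: 0.0
t1 (320, 234) 1.0 shift [0. 0.]
t2 (369, 297) 1.0 shift [0. 0.]
tm (379, 226) 1.0 shift [0. 0.]
```

```bash
R='python3 -m pendant'
$R '[-0.0078,-0.049,0,0.07,-0.0078,-0.049,0,0.07,-0.0078,-0.049,0,0.07,-0.0078,-0.049,0,0.07]'
$R '[-0.0078,-0.049,0,0.07,-0.0078,-0.049,0,0.07,-0.0078,-0.049,0,0.07,-0.0078,-0.049,0,0.07,0,0,-0.06,0]' 0
$R '[0,0,-0.07,0,0,0,-0.07,0,0,0,-0.07,0,0,0,-0.07,0,0,0,0,0]' 0
```

```text
time_s: 5.38
tcp_pos: [0.58, 0.0548, 0.3216]
tcp_rot: [-0.488, -3.103, 0.0]
force: [1.0, -0.4, 0.4]
width: 0.0913
finger_force: 0.0
time_s: 5.8
tcp_pos: [0.5667, -0.0461, 0.2959]
tcp_rot: [-0.203, 3.127, -0.005]
force: [1.1, 0.0, 1.1]
width: 0.0914
finger_force: 0.0
time_s: 6.22
tcp_pos: [0.5613, -0.0415, 0.1461]
tcp_rot: [0.191, -3.127, -0.003]
force: [-1.7, 0.6, -1.3]
width: 0.0912
finger_force: 0.0
```

```bash
R='python3 -m pendant'
$R '[0,0,-0.06,0,0,0,-0.06,0,0,0,-0.06,0,0,0,-0.06,0,0,0,-0.034,0]' 0
$R '[0,0,0,0,0,0,0,0]' 0
```

```text
time_s: 6.63
tcp_pos: [0.5649, -0.042, 0.0136]
tcp_rot: [0.192, -3.135, -0.0]
force: [-0.3, 0.0, 0.3]
width: 0.0911
finger_force: 0.0
time_s: 6.8
tcp_pos: [0.5655, -0.0421, 0.0155]
tcp_rot: [-0.193, 3.136, -0.0]
force: [0.3, 0.6, 0.7]
width: 0.0915
finger_force: 0.0
```

```bash
R='python3 -m pendant'
$R '[0,0,0,0,0,0,0,0,0,0,0,0,0,0,0,0]' 255
$R '[0,0,0.03,0,0,0,0.06,0,0,0,0.07,0,0,0,0.07,0,0,0,0.06,0]' 255
$R '[-0.015,0.0525,0,0.006,-0.015,0.0525,0,0.006,-0.015,0.0525,0,0.006,-0.015,0.0525,0,0.006,-0.015,0.0525,0,0.006]'
$R '[-0.015,0.0525,0,0.006,-0.015,0.0525,0,0.006,-0.015,0.0525,0,0.006,-0.015,0.0525,0,0.006,-0.015,0.0525,0,0.006]'
$R '[-0.015,0.0525,0,0.006,-0.015,0.0525,0,0.006,-0.015,0.0525,0,0.006,-0.015,0.0525,0,0.006,0,0,0,0]'
$R '[0,0,0,0,0,0,0,0]'
```

```text
time_s: 7.13
tcp_pos: [0.5656, -0.0421, 0.0156]
tcp_rot: [-0.193, 3.134, -0.001]
force: [-0.2, -0.8, 0.6]
width: 0.068
finger_force: 0.0
time_s: 7.55
tcp_pos: [0.565, -0.042, 0.1622]
tcp_rot: [-0.193, 3.134, -0.001]
force: [1.1, 0.1, -0.5]
width: 0.0342
finger_force: 0.0
time_s: 7.97
tcp_pos: [0.527, 0.0904, 0.1601]
tcp_rot: [-0.267, 3.129, -0.0]
force: [0.4, 0.9, 0.4]
width: 0.0017
finger_force: 0.0
time_s: 8.38
tcp_pos: [0.4894, 0.2218, 0.16]
tcp_rot: [-0.341, 3.122, 0.0]
force: [0.4, 0.6, 0.1]
width: 0.0003
finger_force: 0.0
time_s: 8.8
tcp_pos: [0.4587, 0.3293, 0.16]
tcp_rot: [-0.404, 3.115, 0.002]
force: [-1.4, 0.4, 0.2]
width: 0.0006
finger_force: 0.0
time_s: 8.97
tcp_pos: [0.4599, 0.3252, 0.1596]
tcp_rot: [-0.399, 3.116, -0.0]
force: [0.3, -0.9, -0.1]
width: 0.0003
finger_force: 0.0
```

The lift began before the fingers had shut, so the gripper came away empty. I check whether the tin moved.

```bash
R='python3 -m pendant'
python3 chk.py
$R '[0.015,-0.0525,0,-0.006,0.015,-0.0525,0,-0.006,0.015,-0.0525,0,-0.006,0.015,-0.0525,0,-0.006,0.015,-0.0525,0,-0.006]' 0
$R '[0.015,-0.0525,0,-0.006,0.015,-0.0525,0,-0.006,0.015,-0.0525,0,-0.006,0.015,-0.0525,0,-0.006,0.015,-0.0525,0,-0.006]'
$R '[0.015,-0.0525,0,-0.006,0.015,-0.0525,0,-0.006,0.015,-0.0525,0,-0.006,0.015,-0.0525,0,-0.006,0,0,0,0]'
$R '[0,0,0,0,0,0,0,0]'
```

```text
t1 (319, 235) 0.962 shift [-0.002  0.002]
t2 (369, 297) 1.0 shift [0. 0.]
tm (379, 226) 1.0 shift [0. 0.]
time_s: 9.43
tcp_pos: [0.4978, 0.192, 0.1596]
tcp_rot: [-0.323, 3.125, -0.0]
force: [0.6, 0.5, -0.4]
width: 0.0306
finger_force: 0.0
time_s: 9.85
tcp_pos: [0.535, 0.0605, 0.1596]
tcp_rot: [-0.248, 3.132, -0.0]
force: [-0.2, 1.1, -0.9]
width: 0.0645
finger_force: 0.0
time_s: 10.27
tcp_pos: [0.5661, -0.0473, 0.1597]
tcp_rot: [-0.185, 3.135, -0.002]
force: [-0.3, -0.1, 0.1]
width: 0.0911
finger_force: 0.0
time_s: 10.43
tcp_pos: [0.5644, -0.0424, 0.1594]
tcp_rot: [0.191, -3.135, -0.0]
force: [-0.5, 0.0, 1.0]
width: 0.0912
finger_force: 0.0
```

```bash
R='python3 -m pendant'
$R '[0,0,-0.065,0,0,0,-0.065,0,0,0,-0.065,0,0,0,-0.06,0,0,0,-0.035,0]' 0
$R '[0,0,0,0,0,0,0,0,0,0,0,0,0,0,0,0,0,0,0,0]' 255
$R '[0,0,0,0,0,0,0,0,0,0,0,0,0,0,0,0,0,0,0,0]'
$R '[0,0,0.03,0,0,0,0.06,0,0,0,0.07,0,0,0,0.07,0,0,0,0.06,0]'
```

```text
time_s: 10.85
tcp_pos: [0.5631, -0.0408, 0.0118]
tcp_rot: [0.194, -3.133, -0.001]
force: [-0.8, -0.5, -1.0]
width: 0.0911
finger_force: 0.0
time_s: 11.27
tcp_pos: [0.5657, -0.042, 0.0158]
tcp_rot: [-0.193, 3.133, -0.001]
force: [0.2, 0.0, -1.0]
width: 0.0607
finger_force: 0.0
time_s: 11.68
tcp_pos: [0.5656, -0.042, 0.0155]
tcp_rot: [-0.193, 3.134, -0.0]
force: [-1.5, 1.2, 9.7]
width: 0.0539
finger_force: 30.0
time_s: 12.1
tcp_pos: [0.5649, -0.042, 0.162]
tcp_rot: [-0.193, 3.135, -0.0]
force: [1.4, 0.0, -2.0]
width: 0.0537
finger_force: 30.0
```

Held, at 53.7 mm wide. I carry it to the box.

```bash
R='python3 -m pendant'
$R '[-0.015,0.0525,0,0.006,-0.015,0.0525,0,0.006,-0.015,0.0525,0,0.006,-0.015,0.0525,0,0.006,-0.015,0.0525,0,0.006]'
$R '[-0.015,0.0525,0,0.006,-0.015,0.0525,0,0.006,-0.015,0.0525,0,0.006,-0.015,0.0525,0,0.006,-0.015,0.0525,0,0.006]'
$R '[-0.015,0.0525,0,0.006,-0.015,0.0525,0,0.006,-0.015,0.0525,0,0.006,-0.015,0.0525,0,0.006,0,0,0,0]'
$R '[0,0,0,0,0,0,-0.04,0,0,0,-0.06,0,0,0,-0.06,0,0,0,-0.05,0]'
$R '[0,0,-0.04,0,0,0,-0.02,0,0,0,0,0,0,0,0,0]'
```

```text
time_s: 12.52
tcp_pos: [0.5268, 0.0904, 0.1598]
tcp_rot: [-0.267, 3.13, 0.0]
force: [0.5, 0.5, -1.7]
width: 0.0539
finger_force: 30.0
time_s: 12.93
tcp_pos: [0.4893, 0.2217, 0.1598]
tcp_rot: [-0.341, 3.123, 0.0]
force: [0.3, 0.3, -2.2]
width: 0.054
finger_force: 30.0
time_s: 13.35
tcp_pos: [0.4586, 0.3293, 0.1598]
tcp_rot: [-0.404, 3.115, 0.002]
force: [-0.7, -1.0, -1.7]
width: 0.0543
finger_force: 30.0
time_s: 13.77
tcp_pos: [0.4599, 0.3244, 0.0532]
tcp_rot: [0.397, -3.116, 0.0]
force: [-0.2, 0.3, -2.8]
width: 0.0538
finger_force: 30.0
time_s: 14.1
tcp_pos: [0.4603, 0.3252, 0.0249]
tcp_rot: [0.398, -3.116, 0.0]
force: [-0.3, -0.0, -1.8]
width: 0.0538
finger_force: 30.0
```

```bash
R='python3 -m pendant'
$R '[0,0,-0.007,0,0,0,0,0,0,0,0,0]'
$R '[0,0,0,0,0,0,0,0,0,0,0,0,0,0,0,0]' 60
$R '[0,0,0.04,0,0,0,0.06,0,0,0,0.07,0,0,0,0.06,0,0,0,0.05,0]'
$R '[-0.0042,-0.0595,0,-0.0045,-0.0042,-0.0595,0,-0.0045,-0.0042,-0.0595,0,-0.0045,-0.0042,-0.0595,0,-0.0045]' 0
$R '[-0.0042,-0.0595,0,-0.0045,-0.0042,-0.0595,0,-0.0045,-0.0042,-0.0595,0,-0.0045,-0.0042,-0.0595,0,-0.0045]'
python3 chk.py
$R '[-0.0042,-0.0595,0,-0.0045,-0.0042,-0.0595,0,-0.0045,-0.0042,-0.0595,0,-0.0045,-0.0042,-0.0595,0,-0.0045]'
$R '[-0.0042,-0.0595,0,-0.0045,-0.0042,-0.0595,0,-0.0045,-0.0042,-0.0595,0,-0.0045,-0.0042,-0.0595,0,-0.0045,0,0,0,0]'
$R '[0,0,0,0,0,0,0,0]'
```

```text
time_s: 14.35
tcp_pos: [0.4604, 0.3257, 0.0217]
tcp_rot: [-0.399, 3.115, 0.001]
force: [-0.2, -0.4, -2.3]
width: 0.0537
finger_force: 30.0
time_s: 14.68
tcp_pos: [0.46, 0.3256, 0.0211]
tcp_rot: [-0.399, 3.116, 0.0]
force: [-0.2, -0.5, 0.4]
width: 0.0696
finger_force: 0.0
time_s: 15.1
tcp_pos: [0.4602, 0.3257, 0.1633]
tcp_rot: [-0.399, 3.115, 0.001]
force: [1.6, 0.7, -0.5]
width: 0.0698
finger_force: 0.0
time_s: 15.43
tcp_pos: [0.4511, 0.2055, 0.1611]
tcp_rot: [-0.355, 3.121, 0.0]
force: [0.3, -0.4, -0.7]
width: 0.0904
finger_force: 0.0
time_s: 15.77
tcp_pos: [0.4428, 0.0863, 0.1611]
tcp_rot: [-0.311, 3.126, -0.0]
force: [1.0, -0.6, -0.2]
width: 0.091
finger_force: 0.0
t1 (367, 296) 0.809 shift [-0.135 -0.105]
t2 (369, 297) 1.0 shift [0. 0.]
tm (379, 226) 1.0 shift [0. 0.]
time_s: 16.15
tcp_pos: [0.4345, -0.0327, 0.1611]
tcp_rot: [-0.267, 3.13, -0.0]
force: [-0.5, 0.2, -0.1]
width: 0.0912
finger_force: 0.0
time_s: 16.57
tcp_pos: [0.4267, -0.1547, 0.1612]
tcp_rot: [-0.217, 3.133, -0.003]
force: [0.4, 0.6, -0.3]
width: 0.0912
finger_force: 0.0
time_s: 16.73
tcp_pos: [0.4261, -0.1502, 0.1609]
tcp_rot: [0.221, -3.134, -0.001]
force: [-0.2, 0.2, -0.9]
width: 0.0916
finger_force: 0.0
```

```bash
R='python3 -m pendant'
$R '[0,0,-0.065,0,0,0,-0.065,0,0,0,-0.065,0,0,0,-0.06,0,0,0,-0.036,0]' 0
$R '[0,0,0,0,0,0,0,0,0,0,0,0,0,0,0,0,0,0,0,0]' 255
$R '[0,0,0,0,0,0,0,0,0,0,0,0,0,0,0,0,0,0,0,0]'
$R '[0,0,0.03,0,0,0,0.06,0,0,0,0.07,0,0,0,0.07,0,0,0,0.06,0]'
$R '[0.0128,0.0518,0,0.006,0.0128,0.0518,0,0.006,0.0128,0.0518,0,0.006,0.0128,0.0518,0,0.006]'
$R '[0.0128,0.0518,0,0.006,0.0128,0.0518,0,0.006,0.0128,0.0518,0,0.006,0.0128,0.0518,0,0.006]'
$R '[0.0128,0.0518,0,0.006,0.0128,0.0518,0,0.006,0.0128,0.0518,0,0.006,0.0128,0.0518,0,0.006,0,0,0,0]'
$R '[0,0,0,0,0,0,0,0]'
```

```text
time_s: 17.15
tcp_pos: [0.4255, -0.1488, 0.0132]
tcp_rot: [0.225, -3.132, -0.002]
force: [-0.6, 0.5, -0.8]
width: 0.0913
finger_force: 0.0
time_s: 17.57
tcp_pos: [0.4271, -0.1506, 0.0166]
tcp_rot: [-0.223, 3.132, -0.002]
force: [0.5, -0.2, -0.7]
width: 0.0609
finger_force: 0.0
time_s: 17.98
tcp_pos: [0.4269, -0.1507, 0.0163]
tcp_rot: [-0.222, 3.132, -0.001]
force: [-0.5, 1.6, 14.0]
width: 0.0538
finger_force: 30.0
time_s: 18.4
tcp_pos: [0.4261, -0.1504, 0.163]
tcp_rot: [-0.222, 3.133, -0.001]
force: [0.8, -1.2, -2.1]
width: 0.0541
finger_force: 30.0
time_s: 18.73
tcp_pos: [0.452, -0.0458, 0.1611]
tcp_rot: [-0.281, 3.128, -0.0]
force: [-0.1, -0.0, -1.4]
width: 0.054
finger_force: 30.0
time_s: 19.07
tcp_pos: [0.4775, 0.0581, 0.1608]
tcp_rot: [-0.341, 3.123, -0.0]
force: [1.9, -0.1, -1.6]
width: 0.0541
finger_force: 30.0
time_s: 19.48
tcp_pos: [0.5041, 0.164, 0.1609]
tcp_rot: [-0.403, 3.114, 0.002]
force: [-0.4, -0.0, -1.3]
width: 0.0536
finger_force: 30.0
time_s: 19.65
tcp_pos: [0.5027, 0.1601, 0.1605]
tcp_rot: [0.4, -3.116, 0.0]
force: [-0.0, 0.1, -1.6]
width: 0.0535
finger_force: 30.0
```

```bash
R='python3 -m pendant'
$R '[0,0,-0.04,0,0,0,-0.06,0,0,0,-0.06,0,0,0,-0.06,0,0,0,-0.04,0]'
$R '[0,0,-0.016,0,0,0,0,0,0,0,0,0]'
$R '[0,0,0,0,0,0,0,0,0,0,0,0,0,0,0,0]' 60
$R '[0,0,0.04,0,0,0,0.06,0,0,0,0.07,0,0,0,0.06,0,0,0,0.05,0]'
$R '[0.0138,-0.0555,0,-0.0135,0.0138,-0.0555,0,-0.0135,0.0138,-0.0555,0,-0.0135,0.0138,-0.0555,0,-0.0135]' 0
python3 chk.py
$R '[0.0138,-0.0555,0,-0.0135,0.0138,-0.0555,0,-0.0135,0.0138,-0.0555,0,-0.0135,0.0138,-0.0555,0,-0.0135]'
$R '[0.0138,-0.0555,0,-0.0135,0.0138,-0.0555,0,-0.0135,0.0138,-0.0555,0,-0.0135,0.0138,-0.0555,0,-0.0135,0,0,0,0]'
$R '[0,0,0,0,0,0,0,0]'
```

```text
time_s: 20.07
tcp_pos: [0.5021, 0.159, 0.0285]
tcp_rot: [0.396, -3.115, 0.0]
force: [-1.2, -0.5, -2.0]
width: 0.0537
finger_force: 30.0
time_s: 20.32
tcp_pos: [0.5031, 0.1596, 0.0227]
tcp_rot: [0.397, -3.116, 0.0]
force: [-0.6, -0.1, -1.6]
width: 0.0534
finger_force: 30.0
time_s: 20.65
tcp_pos: [0.5034, 0.1603, 0.0229]
tcp_rot: [-0.399, 3.115, 0.0]
force: [-0.3, -0.0, -0.4]
width: 0.0694
finger_force: 0.0
time_s: 21.07
tcp_pos: [0.5034, 0.1604, 0.165]
tcp_rot: [-0.399, 3.114, 0.0]
force: [0.7, -0.1, 0.4]
width: 0.07
finger_force: 0.0
time_s: 21.4
tcp_pos: [0.5309, 0.0482, 0.1629]
tcp_rot: [-0.266, 3.13, -0.0]
force: [-0.2, 0.3, -0.1]
width: 0.0905
finger_force: 0.0
t1 (376, 226) 0.779 shift [ 0.02  -0.124]
t2 (314, 268) 0.646 shift [0.062 0.122]
tm (379, 226) 1.0 shift [0. 0.]
time_s: 21.78
tcp_pos: [0.5585, -0.0629, 0.1627]
tcp_rot: [-0.132, 3.139, -0.0]
force: [1.0, 0.2, 0.4]
width: 0.0909
finger_force: 0.0
time_s: 22.2
tcp_pos: [0.5871, -0.1772, 0.1626]
tcp_rot: [0.006, 3.14, -0.003]
force: [-1.5, 0.3, 0.1]
width: 0.091
finger_force: 0.0
time_s: 22.37
tcp_pos: [0.5856, -0.1721, 0.1624]
tcp_rot: [0.0, -3.141, -0.001]
force: [-0.0, 0.2, 0.0]
width: 0.0914
finger_force: 0.0
```

```bash
R='python3 -m pendant'
$R '[0,0,-0.065,0,0,0,-0.065,0,0,0,-0.065,0,0,0,-0.06,0,0,0,-0.046,0]' 0
$R '[0,0,0,0,0,0,0,0,0,0,0,0,0,0,0,0,0,0,0,0]' 255
$R '[0,0,0,0,0,0,0,0,0,0,0,0]'
$R '[0,0,0.03,0,0,0,0.06,0,0,0,0.07,0,0,0,0.07,0,0,0,0.06,0]'
$R '[-0.0068,0.0572,0,0.011,-0.0068,0.0572,0,0.011,-0.0068,0.0572,0,0.011,-0.0068,0.0572,0,0.011,-0.0068,0.0572,0,0.011]'
$R '[-0.0068,0.0572,0,0.011,-0.0068,0.0572,0,0.011,-0.0068,0.0572,0,0.011,-0.0068,0.0572,0,0.011,-0.0068,0.0572,0,0.011]'
$R '[-0.0068,0.0572,0,0.011,-0.0068,0.0572,0,0.011,-0.0068,0.0572,0,0.011,-0.0068,0.0572,0,0.011,-0.0068,0.0572,0,0.011]'
$R '[0,0,0,0,0,0,0,0]'
```

```text
time_s: 22.78
tcp_pos: [0.5849, -0.1709, 0.0099]
tcp_rot: [0.003, -3.14, -0.001]
force: [-0.6, -1.2, 0.5]
width: 0.0913
finger_force: 0.0
time_s: 23.2
tcp_pos: [0.587, -0.1728, 0.0138]
tcp_rot: [-0.001, 3.139, -0.001]
force: [-1.2, 3.2, 9.7]
width: 0.0651
finger_force: 30.0
time_s: 23.45
tcp_pos: [0.587, -0.1728, 0.0138]
tcp_rot: [-0.001, 3.139, -0.001]
force: [0.5, 3.0, 9.5]
width: 0.0651
finger_force: 30.0
time_s: 23.87
tcp_pos: [0.5862, -0.1727, 0.1603]
tcp_rot: [-0.0, 3.139, -0.001]
force: [1.0, -0.1, -0.7]
width: 0.0646
finger_force: 30.0
time_s: 24.28
tcp_pos: [0.5687, -0.0284, 0.1581]
tcp_rot: [-0.137, 3.137, -0.0]
force: [0.5, 0.0, -0.7]
width: 0.065
finger_force: 30.0
time_s: 24.7
tcp_pos: [0.5518, 0.1148, 0.1581]
tcp_rot: [-0.273, 3.128, 0.0]
force: [0.7, 0.4, -0.4]
width: 0.0654
finger_force: 30.0
time_s: 25.12
tcp_pos: [0.5347, 0.2578, 0.1581]
tcp_rot: [-0.408, 3.114, 0.001]
force: [1.3, 0.2, -0.8]
width: 0.065
finger_force: 30.0
time_s: 25.28
tcp_pos: [0.5347, 0.2577, 0.1578]
tcp_rot: [-0.41, 3.114, 0.0]
force: [-0.5, -1.2, -0.8]
width: 0.0648
finger_force: 30.0
```

```bash
R='python3 -m pendant'
$R '[0,0,-0.04,0,0,0,-0.06,0,0,0,-0.06,0,0,0,-0.06,0,0,0,-0.04,0]'
$R '[0,0,-0.013,0,0,0,0,0,0,0,0,0]'
$R '[0,0,0,0,0,0,0,0,0,0,0,0,0,0,0,0]' 35
$R '[0,0,0.03,0,0,0,0.07,0,0,0,0.07,0,0,0,0.08,0,0,0,0.08,0]'
$R '[0,0,0.08,0,0,0,0.08,0,0,0,0.08,0,0,0,0.05,0]'
$R '[0,-0.08,0,0,0,-0.08,0,0,0,-0.08,0,0,0,-0.08,0,0,0,-0.08,0,0]' 150
python3 - <<'E'
from h import *
a=grab("top")[0][175:335,90:300];b=grab("side")[0][230:450,230:440]
cv2.imwrite("pics/m1.png",np.hstack([cv2.resize(a,(420,400),interpolation=2),cv2.resize(b,(380,400),interpolation=2)]))
E
```

```text
time_s: 25.7
tcp_pos: [0.5344, 0.255, 0.0252]
tcp_rot: [0.404, -3.114, 0.001]
force: [0.2, -0.7, -1.3]
width: 0.065
finger_force: 30.0
time_s: 25.95
tcp_pos: [0.5354, 0.2556, 0.0211]
tcp_rot: [-0.405, 3.115, -0.0]
force: [0.4, -0.2, -1.4]
width: 0.0653
finger_force: 30.0
time_s: 26.28
tcp_pos: [0.5352, 0.2564, 0.021]
tcp_rot: [-0.406, 3.114, 0.0]
force: [0.3, -0.5, 0.2]
width: 0.0784
finger_force: 0.0
time_s: 26.7
tcp_pos: [0.5344, 0.2562, 0.1873]
tcp_rot: [0.406, -3.115, 0.0]
force: [1.6, 0.3, -0.2]
width: 0.0788
finger_force: 0.0
time_s: 27.03
tcp_pos: [0.5354, 0.2565, 0.3352]
tcp_rot: [-0.406, 3.111, 0.002]
force: [0.8, 0.3, 0.2]
width: 0.0785
finger_force: 0.0
time_s: 27.45
tcp_pos: [0.5344, 0.0547, 0.3308]
tcp_rot: [-0.407, 3.115, -0.0]
force: [0.3, -0.1, 0.2]
width: 0.0483
finger_force: 0.0
```

View pics/m1.png

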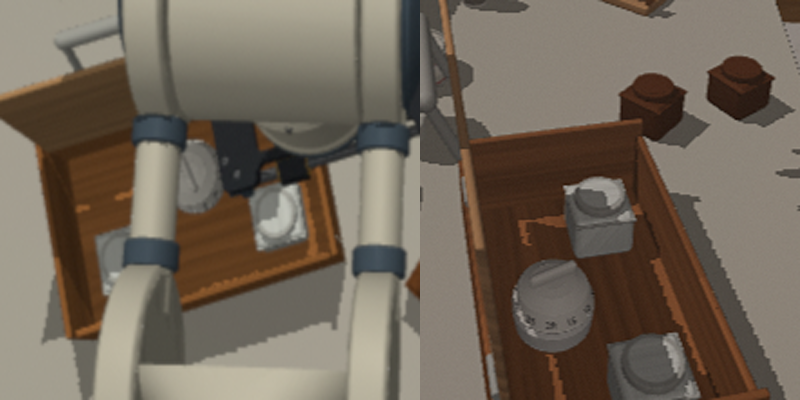

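Both views show the two tins and the timer standing upright in the tier: timer at (555,305), tins at (600,215) and (655,370) in the mosaic. Next I fetch the bar.

```bash
R='python3 -m pendant'
$R '[0.0109,0.03,0,-0.067,0.0109,0.03,0,-0.067,0.0109,0.03,0,-0.067,0.0109,0.03,0,-0.067,0.0109,0.03,0,-0.067]' 150
$R '[0.0109,0.03,0,-0.067,0.0109,0.03,0,-0.067,0.0109,0.03,0,-0.067,0.0109,0.03,0,-0.067,0.0109,0.03,0,-0.067]'
$R '[0.0109,0.03,0,-0.067,0.0109,0.03,0,-0.067,0.0109,0.03,0,-0.067,0.0109,0.03,0,-0.067,0.0109,0.03,0,-0.067]'
$R '[0,0,0,0,0,0,0,0]'
```

```text
time_s: 27.97
tcp_pos: [0.5622, 0.1325, 0.3306]
tcp_rot: [0.426, 3.113, 0.0]
force: [-0.2, 0.0, -0.9]
width: 0.0376
finger_force: 0.0
time_s: 28.38
tcp_pos: [0.5893, 0.2076, 0.3305]
tcp_rot: [-1.22, -2.895, -0.0]
force: [-0.2, 0.6, 0.2]
width: 0.0377
finger_force: 0.0
time_s: 28.8
tcp_pos: [0.6165, 0.2826, 0.3305]
tcp_rot: [-1.931, -2.478, 0.0]
force: [-0.8, 0.7, -0.3]
width: 0.0374
finger_force: 0.0
time_s: 28.97
tcp_pos: [0.6164, 0.2822, 0.3301]
tcp_rot: [-1.922, -2.485, 0.001]
force: [0.0, -0.4, 0.3]
width: 0.0378
finger_force: 0.0
```

```bash
R='python3 -m pendant'
$R '[0,0,-0.045,0,0,0,-0.045,0,0,0,-0.045,0,0,0,0,0]' 150
$R '[0,0,0,0,0,0,0,0,0,0,0,0,0,0,0,0,0,0,0,0]' 255
python3 - <<'E'
import numpy as np
a=np.linspace(1.737,.0907,18);h=-.398*np.diff(np.cos(a));v=.398*np.diff(np.sin(a))
for i in range(17):print(i,round(h[i]*.9667,3),round(h[i]*.2557,3),round(v[i],3))
E
```

```text
time_s: 29.3
tcp_pos: [0.6145, 0.28, 0.2588]
tcp_rot: [-1.921, -2.482, 0.009]
force: [-0.4, -0.3, 0.0]
width: 0.0376
finger_force: 0.0
time_s: 29.72
tcp_pos: [0.6172, 0.2814, 0.264]
tcp_rot: [1.924, 2.482, 0.002]
force: [2.5, -0.5, -0.4]
width: 0.0132
finger_force: 30.0
0 -0.037 -0.01 0.005
1 -0.037 -0.01 0.001
2 -0.037 -0.01 -0.003
3 -0.037 -0.01 -0.007
4 -0.036 -0.009 -0.01
5 -0.035 -0.009 -0.014
6 -0.033 -0.009 -0.017
7 -0.032 -0.008 -0.02
8 -0.029 -0.008 -0.024
9 -0.027 -0.007 -0.026
10 -0.025 -0.006 -0.029
11 -0.022 -0.006 -0.031
12 -0.019 -0.005 -0.033
13 -0.016 -0.004 -0.035
14 -0.012 -0.003 -0.036
15 -0.009 -0.002 -0.037
16 -0.005 -0.001 -0.038
```

```bash
R='python3 -m pendant'
$R '[-0.037,-0.01,0.005,0,-0.037,-0.01,0.001,0,-0.037,-0.01,-0.003,0,-0.037,-0.01,-0.007,0,-0.036,-0.009,-0.01,0]'
$R '[-0.035,-0.009,-0.014,0,-0.033,-0.009,-0.017,0,-0.032,-0.008,-0.02,0,-0.029,-0.008,-0.024,0,-0.027,-0.007,-0.026,0]'
$R '[-0.025,-0.006,-0.029,0,-0.022,-0.006,-0.031,0,-0.019,-0.005,-0.033,0,-0.016,-0.004,-0.035,0]'
$R '[-0.012,-0.003,-0.036,0,-0.009,-0.002,-0.037,0,-0.005,-0.001,-0.036,0,0,0,0,0,0,0,0,0]'
```

```text
time_s: 30.13
tcp_pos: [0.525, 0.2567, 0.2571]
tcp_rot: [1.923, 2.481, 0.004]
force: [3.0, -3.4, 2.6]
width: 0.0133
finger_force: 30.0
time_s: 30.55
tcp_pos: [0.4468, 0.2363, 0.2061]
tcp_rot: [1.924, 2.482, 0.004]
force: [2.2, -0.5, 3.2]
width: 0.0135
finger_force: 30.0
time_s: 30.88
tcp_pos: [0.406, 0.2259, 0.1417]
tcp_rot: [1.923, 2.482, 0.003]
force: [1.7, -1.3, 1.4]
width: 0.0133
finger_force: 30.0
time_s: 31.3
tcp_pos: [0.3928, 0.2228, 0.0867]
tcp_rot: [1.924, 2.483, -0.001]
force: [1.0, -0.5, -3.6]
width: 0.0135
finger_force: 30.0
```

```bash
R='python3 -m pendant'
$R '[0,0,-0.006,0,0,0,-0.006,0,0,0,0,0]'
$R '[0,0,-0.004,0,0,0,0,0,0,0,0,0]'
```

```text
time_s: 31.55
tcp_pos: [0.3949, 0.2236, 0.0823]
tcp_rot: [1.923, 2.481, 0.007]
force: [0.3, -2.1, 26.5]
width: 0.0136
finger_force: 30.0
time_s: 31.8
tcp_pos: [0.395, 0.2238, 0.0807]
tcp_rot: [1.923, 2.481, 0.007]
force: [-0.2, -0.3, 32.8]
width: 0.0132
finger_force: 30.0
```

```bash
R='python3 -m pendant'
$R '[0,0,0.014,0,0,0,0,0]'
$R '[0,0,0,0,0,0,0,0,0,0,0,0,0,0,0,0]' 150
$R '[0,0,0.03,0,0,0,0.05,0,0,0,0.06,0,0,0,0.06,0]'
$R '[0.0112,-0.0617,0,-0.029,0.0112,-0.0617,0,-0.029,0.0112,-0.0617,0,-0.029,0.0112,-0.0617,0,-0.029,0.0112,-0.0617,0,-0.029]'
$R '[0.0112,-0.0617,0,-0.029,0.0112,-0.0617,0,-0.029,0.0112,-0.0617,0,-0.029,0.0112,-0.0617,0,-0.029,0.0112,-0.0617,0,-0.029]'
python3 - <<'E'
from h import *
a=grab("top")[0][175:335,90:300];b=grab("side")[0][230:450,230:440]
cv2.imwrite("pics/m2.png",np.hstack([cv2.resize(a,(420,400),interpolation=2),cv2.resize(b,(380,400),interpolation=2)]))
E
$R '[0.0112,-0.0617,0,-0.029,0.0112,-0.0617,0,-0.029,0.0112,-0.0617,0,-0.029,0.0112,-0.0617,0,-0.029,0.0112,-0.0617,0,-0.029]'
$R '[0.0112,-0.0617,0,-0.029,0.0112,-0.0617,0,-0.029,0.0112,-0.0617,0,-0.029,0,0,0,0,0,0,0,0]'
```

```text
time_s: 31.97
tcp_pos: [0.3934, 0.2232, 0.087]
tcp_rot: [1.924, 2.482, 0.003]
force: [0.2, 0.3, -0.6]
width: 0.0134
finger_force: 30.0
time_s: 32.3
tcp_pos: [0.3925, 0.2227, 0.0857]
tcp_rot: [-1.925, -2.482, 0.001]
force: [-0.3, 0.1, -0.2]
width: 0.0359
finger_force: 0.0
time_s: 32.63
tcp_pos: [0.3921, 0.2226, 0.1867]
tcp_rot: [-1.925, -2.482, 0.002]
force: [1.6, 0.4, 0.7]
width: 0.0376
finger_force: 0.0
time_s: 33.05
tcp_pos: [0.4205, 0.0672, 0.1858]
tcp_rot: [-2.197, -2.246, 0.0]
force: [0.1, 0.6, -0.6]
width: 0.0377
finger_force: 0.0
time_s: 33.47
tcp_pos: [0.4485, -0.0873, 0.1857]
tcp_rot: [-2.438, -1.98, 0.0]
force: [1.2, 0.5, 0.0]
width: 0.0377
finger_force: 0.0
time_s: 33.98
tcp_pos: [0.4766, -0.2408, 0.1856]
tcp_rot: [-2.647, -1.691, 0.0]
force: [0.3, 0.1, -0.7]
width: 0.0372
finger_force: 0.0
time_s: 34.4
tcp_pos: [0.4934, -0.3332, 0.1852]
tcp_rot: [-2.756, -1.507, 0.0]
force: [0.6, -0.0, 0.0]
width: 0.0374
finger_force: 0.0
```

View pics/m2.png

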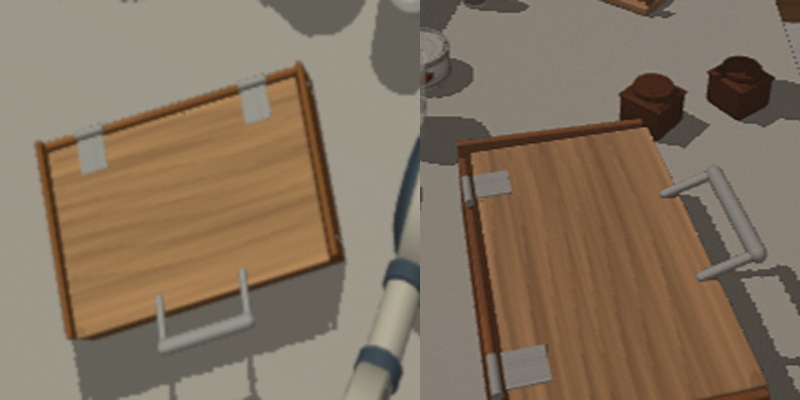

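The flap lies flat and closed in both views. I descend on the jaw tab.

```bash
R='python3 -m pendant'
$R '[0.002,0,-0.06,0,0,0,-0.06,0,0,0,-0.06,0,0,0,-0.05,0,0,0,-0.028,0]' 150
$R '[0,0,0,0,0,0,0,0,0,0,0,0]'
$R '[0,0,0,0,0,0,0,0,0,0,0,0,0,0,0,0,0,0,0,0]' 255
python3 -c "
from h import *
im,K,T=grab('side');crop(im,240,140,180,130,4,'s3.png')"
```

```text
time_s: 34.82
tcp_pos: [0.4932, -0.3299, 0.0541]
tcp_rot: [-2.751, -1.51, 0.002]
force: [-0.5, 0.4, -0.2]
width: 0.0375
finger_force: 0.0
time_s: 35.07
tcp_pos: [0.495, -0.3322, 0.058]
tcp_rot: [2.754, 1.51, 0.001]
force: [1.0, 0.1, 0.7]
width: 0.0379
finger_force: 0.0
time_s: 35.48
tcp_pos: [0.4947, -0.3326, 0.0574]
tcp_rot: [2.754, 1.509, 0.0]
force: [-0.5, 1.3, 5.7]
width: 0.0121
finger_force: 30.0
```

View pics/s3.png

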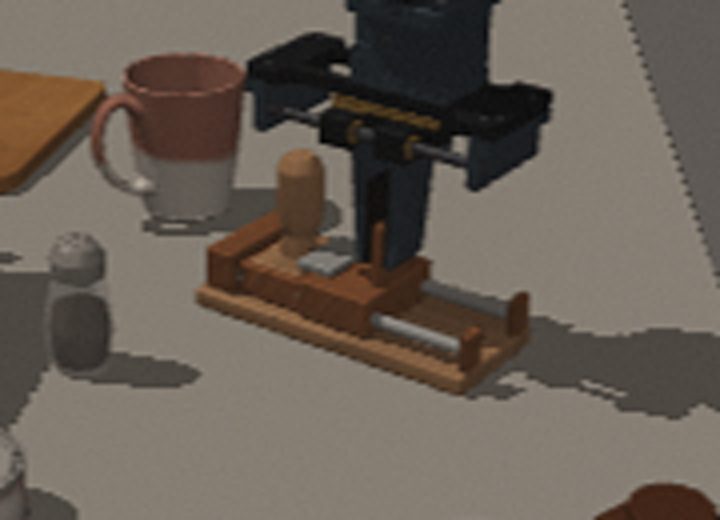

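The fingers hold the tab at about (395,240), 12.1 mm wide. I pull it back 45 mm.

```bash
R='python3 -m pendant'
$R '[-0.013,0.0083,0,0,-0.019,0.0121,0,0,-0.019,0.0121,0,0,-0.019,0.0121,0,0,-0.006,0.0038,0,0]'
$R '[0,0,0,0,0,0,0,0,0,0,0,0]'
```

```text
time_s: 35.95
tcp_pos: [0.4557, -0.3079, 0.0574]
tcp_rot: [2.754, 1.509, 0.0]
force: [2.7, -1.2, 0.7]
width: 0.0115
finger_force: 30.0
time_s: 36.2
tcp_pos: [0.4561, -0.3082, 0.0574]
tcp_rot: [-2.755, -1.51, 0.0]
force: [-3.2, 1.1, 11.4]
width: 0.0121
finger_force: 30.0
```

```bash
R='python3 -m pendant'
$R '[0,0,0,0,0,0,0,0,0,0,0,0,0,0,0,0]' 150
$R '[0,0,0.04,0,0,0,0.05,0,0,0,0.055,0,0,0,0.055,0,0,0,0.05,0]'
$R '[0.0142,-0.0088,0,0.0714,0.0142,-0.0088,0,0.0714,0.0142,-0.0088,0,0.0714,0.0142,-0.0088,0,0.0714,0.0142,-0.0088,0,0.0714]' 50
$R '[0.0142,-0.0088,0,0.0714,0.0142,-0.0088,0,0.0714,0.0142,-0.0088,0,0.0714,0.0142,-0.0088,0,0.0714,0.0142,-0.0088,0,0.0714]'
$R '[0.0142,-0.0088,0,0.0714,0.0142,-0.0088,0,0.0714,0.0142,-0.0088,0,0.0714,0.0142,-0.0088,0,0.0714,0,0,0,0]'
$R '[0,0,0,0,0,0,0,0]'
```

```text
time_s: 36.53
tcp_pos: [0.4564, -0.3082, 0.0568]
tcp_rot: [-2.755, -1.509, 0.0]
force: [-0.6, -0.2, -0.5]
width: 0.0359
finger_force: 0.0
time_s: 36.95
tcp_pos: [0.4564, -0.3082, 0.1834]
tcp_rot: [2.755, 1.509, 0.0]
force: [0.3, -1.0, -0.5]
width: 0.0376
finger_force: 0.0
time_s: 37.37
tcp_pos: [0.4922, -0.3303, 0.1818]
tcp_rot: [-2.224, -2.219, -0.0]
force: [-0.2, 0.3, 0.4]
width: 0.0681
finger_force: 0.0
time_s: 37.78
tcp_pos: [0.5277, -0.3524, 0.1816]
tcp_rot: [-1.523, -2.747, -0.0]
force: [0.6, -0.1, 0.1]
width: 0.0731
finger_force: 0.0
time_s: 38.2
tcp_pos: [0.5567, -0.3704, 0.1816]
tcp_rot: [0.873, 3.018, -0.0]
force: [0.7, 0.4, 0.1]
width: 0.0732
finger_force: 0.0
time_s: 38.37
tcp_pos: [0.5554, -0.3695, 0.1817]
tcp_rot: [-0.888, -3.013, -0.0]
force: [-0.1, -0.7, -0.5]
width: 0.0733
finger_force: 0.0
```

```bash
R='python3 -m pendant'
$R '[0,0,-0.06,0,0,0,-0.06,0,0,0,-0.06,0,0,0,-0.051,0,0,0,0,0]'
$R '[0,0,0,0,0,0,0,0,0,0,0,0,0,0,0,0,0,0,0,0]' 255
$R '[0,0,0,0,0,0,0,0,0,0,0,0,0,0,0,0]'
$R '[0,0,0.02,0,0,0,0.04,0,0,0,0.06,0,0,0,0.07,0,0,0,0.07,0]'
$R '[0,0,0.07,0,0,0,0,0]'
```

```text
time_s: 38.78
tcp_pos: [0.5531, -0.3677, 0.0617]
tcp_rot: [-0.884, -3.007, -0.005]
force: [-1.1, 1.1, -1.0]
width: 0.0732
finger_force: 0.0
time_s: 39.2
tcp_pos: [0.5564, -0.3702, 0.0678]
tcp_rot: [0.882, 3.013, -0.001]
force: [-0.3, 0.8, 0.1]
width: 0.0431
finger_force: 0.0
time_s: 39.53
tcp_pos: [0.5561, -0.3701, 0.067]
tcp_rot: [0.882, 3.015, -0.001]
force: [-1.3, 0.3, 7.0]
width: 0.0313
finger_force: 30.0
time_s: 39.95
tcp_pos: [0.5554, -0.3694, 0.1981]
tcp_rot: [-0.882, -3.014, -0.001]
force: [1.5, -1.5, -0.4]
width: 0.0315
finger_force: 30.0
time_s: 40.12
tcp_pos: [0.5582, -0.3715, 0.2396]
tcp_rot: [0.879, 3.006, -0.006]
force: [1.0, -0.9, -0.3]
width: 0.0316
finger_force: 30.0
```

```bash
R='python3 -m pendant'
$R '[-0.002,0.02,0,0,-0.005,0.05,0,0,-0.006,0.06,0,0,-0.006,0.062,0,0,-0.006,0.062,0,0]'
$R '[-0.006,0.062,0,0,-0.006,0.062,0,0,-0.006,0.062,0,0,-0.006,0.062,0,0,-0.006,0.062,0,0]'
$R '[-0.006,0.062,0,0,-0.006,0.062,0,0,-0.006,0.062,0,0,-0.006,0.062,0,0,-0.006,0.062,0,0]'
$R '[-0.006,0.062,0,0,-0.006,0.062,0,0,-0.006,0.062,0,0,-0.006,0.062,0,0,-0.006,0.06,0,0]'
$R '[0,0.05,0,0,0,0.02,0,0,0,0,0,0,0,0,0,0]'
```

```text
time_s: 40.53
tcp_pos: [0.5421, -0.2406, 0.2302]
tcp_rot: [-0.882, -3.013, -0.001]
force: [0.5, 0.1, -1.3]
width: 0.0316
finger_force: 30.0
time_s: 40.95
tcp_pos: [0.5268, -0.0857, 0.2304]
tcp_rot: [-0.881, -3.013, -0.0]
force: [-0.1, 1.2, -1.7]
width: 0.031
finger_force: 30.0
time_s: 41.37
tcp_pos: [0.5116, 0.069, 0.2305]
tcp_rot: [-0.881, -3.013, 0.001]
force: [0.5, -0.9, -0.7]
width: 0.0312
finger_force: 30.0
time_s: 41.78
tcp_pos: [0.4966, 0.2228, 0.2304]
tcp_rot: [-0.881, -3.014, 0.002]
force: [0.4, 0.3, -1.3]
width: 0.0312
finger_force: 30.0
time_s: 42.12
tcp_pos: [0.4975, 0.256, 0.2306]
tcp_rot: [-0.88, -3.015, 0.002]
force: [0.2, -1.1, -0.6]
width: 0.0313
finger_force: 30.0
```

```bash
R='python3 -m pendant'
$R '[0,0,-0.05,0,0,0,-0.055,0,0,0,-0.05,0,0,0,-0.027,0,0,0,0,0]'
$R '[0,0,-0.005,0,0,0,0,0,0,0,0,0]'
python3 -c "
from h import *
im,K,T=grab('side');crop(im,220,180,240,180,3.2,'s4.png')"
```

```text
time_s: 42.53
tcp_pos: [0.4965, 0.2541, 0.1375]
tcp_rot: [-0.883, -3.011, 0.006]
force: [-1.0, -0.2, -1.5]
width: 0.0313
finger_force: 30.0
time_s: 42.78
tcp_pos: [0.499, 0.256, 0.139]
tcp_rot: [0.882, 3.014, 0.001]
force: [0.2, 0.2, -1.8]
width: 0.0314
finger_force: 30.0
```

View pics/s4.png

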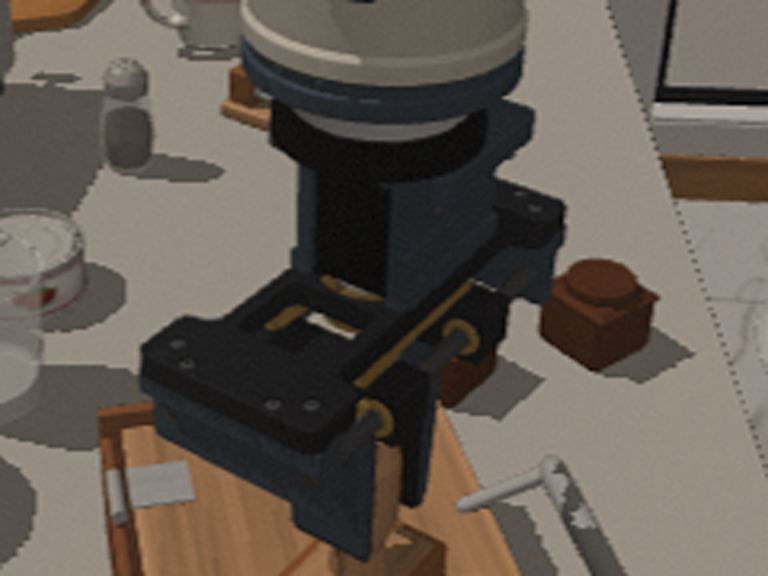

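The stamp hangs upright above the flap at about (390,530). I lower it slowly until it touches.

```bash
R='python3 -m pendant'
$R '[0,0,-0.004,0,0,0,-0.003,0,0,0,0,0,0,0,0,0]'
$R '[0,0,-0.003,0,0,0,0,0,0,0,0,0]'
```

```text
time_s: 43.17
tcp_pos: [0.4984, 0.2562, 0.1345]
tcp_rot: [0.882, 3.015, 0.0]
force: [0.0, 0.8, -1.1]
width: 0.0312
finger_force: 30.0
time_s: 43.42
tcp_pos: [0.4985, 0.2562, 0.1338]
tcp_rot: [0.881, 3.015, 0.001]
force: [-5.1, -1.6, 16.6]
width: 0.0311
finger_force: 30.0
```

```bash
R='python3 -m pendant'
$R '[0,0,0.001,0,0,0,0,0,0,0,0,0,0,0,0,0,0,0,0,0]' 80
$R '[0,0,0.02,0,0,0,0.04,0,0,0,0.05,0,0,0,0.05,0,0,0,0.04,0]'
$R '[-0.0045,-0.0594,0,-0.0527,-0.0045,-0.0594,0,-0.0527,-0.0045,-0.0594,0,-0.0527,-0.0045,-0.0594,0,-0.0527,-0.0045,-0.0594,0,-0.0527]' 150
$R '[-0.0045,-0.0594,0,-0.0527,-0.0045,-0.0594,0,-0.0527,-0.0045,-0.0594,0,-0.0527,-0.0045,-0.0594,0,-0.0527,-0.0045,-0.0594,0,-0.0527]'
$R '[-0.0045,-0.0594,0,-0.0527,-0.0045,-0.0594,0,-0.0527,-0.0045,-0.0594,0,-0.0527,-0.0045,-0.0594,0,-0.0527,-0.0045,-0.0594,0,-0.0527]'
$R '[-0.0045,-0.0594,0,-0.0527,-0.0045,-0.0594,0,-0.0527,-0.0045,-0.0594,0,-0.0527,-0.0045,-0.0594,0,-0.0527,0,0,0,0]'
$R '[0,0,0,0,0,0,0,0]'
```

```text
time_s: 43.83
tcp_pos: [0.4984, 0.2561, 0.1333]
tcp_rot: [-0.882, -3.015, 0.0]
force: [0.6, -0.7, -0.7]
width: 0.0616
finger_force: 0.0
time_s: 44.25
tcp_pos: [0.4986, 0.2562, 0.236]
tcp_rot: [0.881, 3.014, 0.001]
force: [0.2, 0.5, 0.0]
width: 0.0625
finger_force: 0.0
time_s: 44.67
tcp_pos: [0.4868, 0.1064, 0.2342]
tcp_rot: [1.487, 2.767, 0.001]
force: [0.6, -0.1, -1.0]
width: 0.0379
finger_force: 0.0
time_s: 45.08
tcp_pos: [0.4756, -0.0423, 0.2342]
tcp_rot: [2.025, 2.402, 0.0]
force: [-0.3, -0.5, 0.2]
width: 0.0373
finger_force: 0.0
time_s: 45.5
tcp_pos: [0.4643, -0.1909, 0.2342]
tcp_rot: [2.475, 1.934, 0.0]
force: [0.4, 0.3, 0.3]
width: 0.0375
finger_force: 0.0
time_s: 45.92
tcp_pos: [0.4554, -0.3129, 0.2341]
tcp_rot: [2.762, 1.493, -0.001]
force: [-0.1, 0.6, -0.1]
width: 0.0377
finger_force: 0.0
time_s: 46.08
tcp_pos: [0.4555, -0.3078, 0.2337]
tcp_rot: [-2.757, -1.506, -0.0]
force: [0.7, 0.2, -0.1]
width: 0.0376
finger_force: 0.0
```

```bash
R='python3 -m pendant'
$R '[0,0,-0.075,0,0,0,-0.075,0,0,0,-0.075,0,0,0,-0.075,0,0,0,-0.053,0]'
$R '[0,0,0,0,0,0,0,0,0,0,0,0,0,0,0,0,0,0,0,0]' 255
$R '[0.013,-0.0083,0,0,0.019,-0.0121,0,0,0.019,-0.0121,0,0,0.019,-0.0121,0,0,0.006,-0.0038,0,0]'
$R '[0.002,-0.0012,0,0,0,0,0,0,0,0,0,0]'
```

```text
time_s: 46.5
tcp_pos: [0.455, -0.3062, 0.0547]
tcp_rot: [-2.754, -1.508, 0.001]
force: [-0.2, 0.3, 0.0]
width: 0.0374
finger_force: 0.0
time_s: 46.92
tcp_pos: [0.4566, -0.3086, 0.059]
tcp_rot: [2.754, 1.505, 0.002]
force: [-0.0, 2.1, 11.8]
width: 0.012
finger_force: 30.0
time_s: 47.33
tcp_pos: [0.4948, -0.3327, 0.0589]
tcp_rot: [2.756, 1.506, 0.001]
force: [-17.1, 11.5, 34.8]
width: 0.0122
finger_force: 30.0
time_s: 47.58
tcp_pos: [0.4947, -0.3327, 0.059]
tcp_rot: [2.756, 1.506, 0.0]
force: [-4.9, 6.0, 14.7]
width: 0.0119
finger_force: 30.0
```

```bash
R='python3 -m pendant'
$R '[0,0,0,0,0,0,0,0,0,0,0,0,0,0,0,0]' 150
$R '[0,0,0.05,0,0,0,0.06,0,0,0,0.07,0,0,0,0.07,0,0,0,0.07,0]'
$R '[-0.06,0.01,0,0,-0.06,0.01,0,0,-0.06,0.01,0,0,0,0,0,0]'
python3 - <<'E'
from h import *
t=grab("top")[0];s=grab("side")[0]
cv2.imwrite("pics/m3.png",np.hstack([cv2.resize(t[140:340,90:520],(400,186)).repeat(1,0) if 0 else cv2.copyMakeBorder(cv2.resize(t[140:340,90:520],(430,200)),0,200,0,0,0),cv2.resize(s[130:430,200:470],(360,400))]))
E
```

```text
time_s: 47.92
tcp_pos: [0.4949, -0.3332, 0.0574]
tcp_rot: [2.757, 1.505, 0.001]
force: [0.4, 0.1, 0.1]
width: 0.0356
finger_force: 0.0
time_s: 48.33
tcp_pos: [0.4944, -0.3328, 0.2187]
tcp_rot: [-2.757, -1.506, 0.0]
force: [1.2, -0.1, -0.1]
width: 0.0376
finger_force: 0.0
time_s: 48.67
tcp_pos: [0.4003, -0.3164, 0.2171]
tcp_rot: [-2.756, -1.504, 0.002]
force: [1.3, -0.8, 0.1]
width: 0.0377
finger_force: 0.0
```

View pics/m3.png

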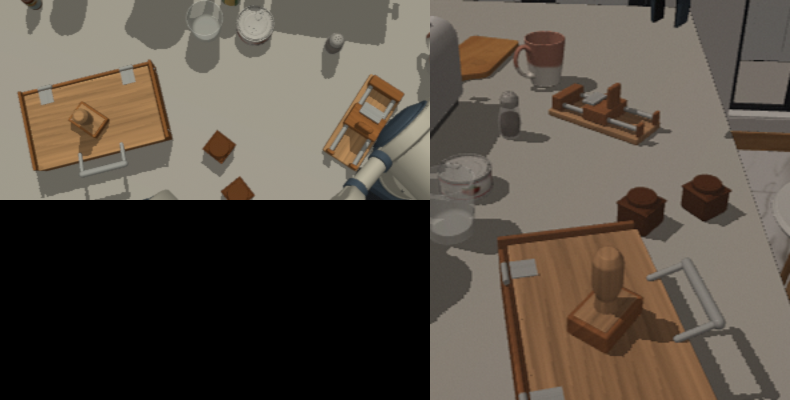

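The stamp stands upright on the closed flap at (605,290), the bystanders have not moved, and the jaw's position matches its starting point to within 1 mm. I hand in the job.

```bash
python3 -c "
from rig import finish_job
print(finish_job())"
```

```text
the job is handed in; nothing more can be done
None
```

I handed the job in at about 49 s of the 210 s allowed: the two steel tins and the timer stand upright under the closed flap, the stamp stands on it, the jaw is back home and the bystanders look unmoved, but finish_job() gave no verdict.

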